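# Open the pill-tray clamp on the bedside table

### The arm

A 6-joint arm with a two-finger parallel gripper is mounted at the origin on the work surface. World frame = base frame: x ahead of the robot, y to its left, z up, the work surface at z = 0. Lengths are in m, angles in rad, forces in N, time in s.
With the tool pointing down it reaches from about 0.25 to 0.775 m from the base axis. Payload 4 kg.
Tool frame: the origin (TCP) lies on the centre line of the jaws, within the pads' length; the fingertips stand 19 mm ahead of it and the grasp point (between the pads) is the TCP; z points along the fingers, y is the line along which they close (so a half turn about z gives the same grasp; the last joint's range is limited). The gripper opens to 85 mm and grips with 20 to 120 N. Pads are 22 mm wide; open, the fingers measure 114 mm over their backs; the gripper's body (76 mm by 85 mm) begins 54 mm behind the grasp point. The pads swing forward as they close: fully open they stand 13 mm farther back than shut.
Start: joints at [1.189, 0.087, 1.371, -0, 1.684, -0.103], TCP at [0.151, 0.529, 0.25] pointing down, gripper open.
Joint ranges: [-3.1, 3.1], [-0.76, 2.03], [0.27, 2.55], [-1.08, 4.22], [0.17, 2.65], [-2.57, 2.57]. Speed limits (rad/s): [2.79, 2.79, 3.14, 3.14, 3.14, 3.14].

### API

Orientations are given as a rotation vector (axis times angle).
In Python, from bench import arm gives the robot as it stands. Calls block until the motion is done:
- arm.movep(position, orientation): joint-space move of the TCP to a pose.
- arm.line_to(position, max_speed=0.15, orientation=None, max_force=None): straight line of the TCP; orientation=None keeps the orientation; max_speed is the mean speed in m/s. With max_force (N) it stops when the force on the tool has changed by that much, and returns True; else False.
- arm.move_joints(angles): joint-space move.
- arm.command_gripper(opening, grasp_force=None): opening from 0.0 (shut) to 1.0 (fully open); grasp_force is the grip in N (None keeps the last); returns when the fingers have stopped.
- arm.hold(seconds).
- arm.solve_ik(position, orientation): joint angles nearest the present ones, or None.
- arm.get_image(name): name is "scene" or "top"; returns (picture, depth): 420x560x3 uint8, blue, green, red; 420x560 float32, m along the optical axis (not along the pixel's ray), 0 where there is no reading.
- arm.get_calibration(name): a dict with "vfov" (degrees; the focal length in pixels is half the picture's height over the tangent of half this angle, whatever the lens; pixels are square), "cx", "cy" (the principal point, pixels), "origin" and "orientation" of the camera in the world. Camera axes: x right, y down, z forward; pixel columns grow to the right and rows downward; lengths in m; the calibration is good to about 2 mm. A picture is of the moment at which its call begins. get_calibration takes no time and is no camera call.
A pose or a line that the arm cannot do raises arm.PlanningError and nothing moves.
- arm.sign_off(): hands the job in; it is judged then, once.
Readings, each from a call of its own:
- arm.get_clock(): time.
- arm.get_joint_pos(): joint angles.
- arm.get_qvel(): joint speeds.
- arm.get_joint_efforts(): joint torques, N m.
- arm.get_eef_pos(): TCP position.
- arm.get_tcp_rot(): TCP orientation.
- arm.get_ft_force(): force on the tool from outside, world axes, zero at the start.
- arm.get_torque(): the same for the moment, N m.
- arm.get_finger_gap(): opening from 0.0 (shut) to 1.0 (fully open).
- arm.get_finger_force(): force on a finger pad.
Only numpy, scipy, OpenCV 4.12 (cv2) and the standard library are available. Lean on these libraries where they do the work, as an engineer would, in place of code of your own. Each camera call takes 0.05 s, during which the arm holds its last target. There are 200 camera calls.

### The job

The yellow pill tray sits in a one-hand ratchet clamp. With the fingertips press down the ribbed release pad on top of the sliding jaw and, keeping it down, push the jaw back along its toothed bar, away from the tray, until it is fully home against the end post; then take the hand away so that the pad springs up and the jaw stays locked open. Nothing needs grasping or lifting: leave the tray lying where it is, and do not disturb the other things on the table.

Things in the scene. Friction and masses are not known exactly. Their poses are not given: they have to be found in the camera images.
- clamp: Pill-tray clamp, fixed to the table: light wood base 150 (x) x 400 (y) x 12 mm. Origin: centre of its underside; z up, +y along the bar in the opening direction, away from the tray. A wooden cheek 46 mm high stands at the -y end. A steel bar (14 wide, 10 high, axis at x = +48, z = 34 mm) runs along y, with teeth 8 mm apart on its +x side, to a wooden end post.
- end_post (a point): Top centre, 52 mm above the table, of the fixed end post (45 x 14 mm) at the bar's +y end; the carriage stops against it.
- jaw (a joint): Grey sliding jaw along the bar, m: 0 = jaw plate 4 mm from the tray; 0.150 = fully open against the end post. Starts between 0 and 0.036. With the release pad up it is locked (about 3 mm play); with the pad down it slides lightly (about 1.5 N at 0.1 m/s). Its carriage, 70 (y) x 47 mm (x), rides on the bar; a jaw plate 10 mm thick, 48 mm high reaches from it in -x across the base.
- release (a joint): Travel of the release pad, m: 0 = up (jaw locked), 0.010 = fully down on its stop. Spring: 3 N to start it, 6 N fully down. The jaw is free while it is down by more than 0.006, and locks in the nearest tooth gap when let up. In the last 8 mm before the end post the pad always springs up fully.
- pad (a point): Centre of the top face of the release pad: a grey ribbed plate, 42 (x) x 46 mm (y), on top of the jaw's carriage, 66 mm above the table when up; the point moves with jaw and pad. On its other three sides (not the thumb stop's) nothing stands higher. Fully down it is still 8 mm above the carriage's deck.
- thumb_stop (a point): Top centre, 88 mm above the table, of the upright thumb stop (47 mm in x, 10 mm thick in y) on the carriage just past the pad in the clamp's +y; its near face is 26 mm from the pad's centre. It moves with the jaw, and fingertips on the pad can push on it.
- tray: Yellow plastic pill tray with two rows of seven closed flip lids, 86 x 130 x 23 mm, loose, lying flat on the clamp base between the cheek and the jaw plate. Origin: centre of its underside. To be left alone.
- thermo_case: White plastic thermometer case, 22 x 135 x 16 mm, loose, lying on the table just in front of the clamp (its -x side). Origin: centre of underside. Bystander.
- dose_cup: Small white open dose cup, 38 mm across, 32 mm high, loose, standing just behind the clamp (its +x side). Origin: centre of underside. Bystander.
- vase: Small clear glass vase, 72 mm across, 120 mm high, loose. Origin: centre of underside. Bystander.
- spoon_rest: Stainless steel spoon rest: dish 100 mm across with a flat handle 28 mm wide reaching 120 mm from the dish centre in -x, about 10 mm high, loose. Origin: underside of the dish's centre. Bystander.
- pill_bottle: Amber pill bottle with a white cap, 44 mm across, 75 mm high, loose. Origin: centre of underside. Bystander.
- water_glass: Clear drinking glass, 68 mm across, 110 mm high, loose. Origin: centre of underside. Bystander.

How it is judged:
On the way, in this order (a step that is already met when the one before it is completed fails the run):
1. the fingertips press the release pad down while the jaw is still near the tray (value of joint release above 0.005 m and distance between the grasp point and pad below 0.08 m and value of joint jaw below 0.07 m), for 0.1 s.
2. the jaw has been pushed back to the end post (value of joint jaw above 0.142 m), for 0.1 s.
At the end, for the whole second after the job is handed in: The jaw is fully back (within 8 mm of the end post) and at rest, the release pad is up again (within 2 mm), the tray still lies flat within 15 mm of where it was, and no other thing has moved more than 20 mm (value of joint jaw above 0.142 m and value of joint release below 0.002 m and velocity of joint jaw below 0.005 m/s and distance of tray from where it was at the start of the episode below 0.015 m and angle between tray's own z axis and vertical below 0.1 rad and distance of each of thermo_case, dose_cup, vase, spoon_rest, pill_bottle, water_glass from where it was at the start of the episode below 0.02 m); the robot touches nothing.
It fails at once if the tray is lifted or pushed about (more than 15 mm) (distance of tray from where it was at the start of the episode above 0.015 m).
It fails at once if the vase, glass, bottle, cup, case or spoon rest is moved more than 20 mm or knocked over (distance of any of thermo_case, dose_cup, vase, spoon_rest, pill_bottle, water_glass from where it was at the start of the episode above 0.02 m or angle between any of thermo_case, dose_cup, vase, spoon_rest, pill_bottle, water_glass's own z axis and vertical above 0.35 rad).
It also fails if it takes over 38 s, if anything falls off the work surface, if the arm or the gripper's body presses on something with over 40 N, if the wrist force passes 120 N, or if a joint passes its speed limit or range.

## Working session

There is one attempt and no reset: what is moved stays moved. The work goes in short steps, each a Python script; the robot and the scene stay as the last script left them, time stands still between calls to the robot, and variables do not carry over. Pictures are saved under pics/ and viewed, at most 10 in all, crops included, and the job is handed in when it is done.

```bash
mkdir -p pics; cat > h.py <<'E'
import numpy as np, cv2
from scipy.spatial.transform import Rotation as R
from bench import arm
def cloud(n):
    im,d=arm.get_image(n); c=arm.get_calibration(n)
    f=im.shape[0]/2/np.tan(np.radians(c["vfov"])/2)
    v,u=np.mgrid[:im.shape[0],:im.shape[1]]
    P=np.stack([(u-c["cx"])/f*d,(v-c["cy"])/f*d,d],-1)
    o=np.array(c["orientation"]); M=R.from_rotvec(o).as_matrix() if o.size==3 else o
    return im,d,P@M.T+np.array(c["origin"])
E
python3 - <<'E'
from h import *
for n in("scene","top"):
    im,d,P=cloud(n); cv2.imwrite(f"pics/{n}0.png",im); np.save(n+"P.npy",P.astype('f4')); print(arm.get_calibration(n),(d==0).mean())
print(arm.get_clock(),arm.get_tcp_rot(),arm.get_ft_force())
E
```

```text
{'vfov': 43.775008729136744, 'cx': 284.8788949171959, 'cy': 211.31525155806972, 'origin': array([ 1.30232985, -0.29894988,  1.15198455]), 'orientation': array([-2.10932596, -1.50276263,  0.46041775])} 0.0036819727891156465
{'vfov': 49.11849182020818, 'cx': 286.65623645136105, 'cy': 202.95370788783347, 'origin': array([ 0.41050091, -0.0424754 ,  1.46533885]), 'orientation': array([-2.13266664,  2.14545029, -0.12273234])} 0.003915816326530612
0.1 [-0.43643572 -3.11060603  0.00312374] [ 0.28509921  1.54362667 -1.21828031]
```

View pics/top0.png

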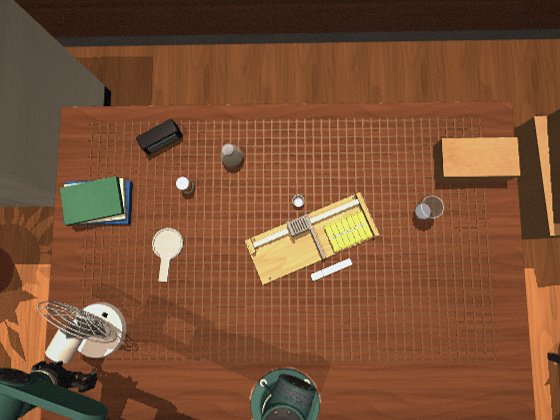

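View pics/scene0.png

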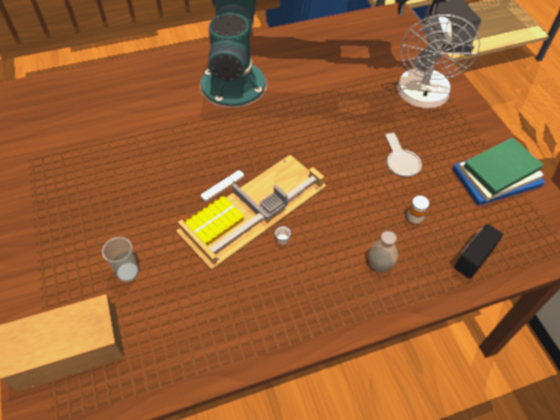

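The top view shows the clamp with its tray at (348,230), pad at (300,226), end post near (251,245) and dose cup at (298,201). The opening direction runs to image left. The scene view agrees. The arm is clear at lower left. Next I'll measure the pad and the clamp axes.

```bash
python3 - <<'E'
from h import *
im=cv2.imread("pics/top0.png");P=np.load("topP.npy")
v,u=np.mgrid[:420,:560]
roi=(u>240)&(u<385)&(v>188)&(v<290)
Z=P[...,2]
hsv=cv2.cvtColor(im,cv2.COLOR_BGR2HSV)
m=roi&(Z>.007)&(Z<.1)
n,l,s,c=cv2.connectedComponentsWithStats(m.astype('u1'))
k=1+s[1:,4].argmax(); m=l==k
r=cv2.minAreaRect(P[m][:,:2].astype('f4'));print("clamp rect",r,s[1:].tolist())
for i in range(1,n): print(i,P[l==i].mean(0))
for a,b in((.056,.074),(.076,.095)):
    q=roi&(u<320)&(u>280)&(Z>a)&(Z<b); print(a,q.sum(),P[q].mean(0),cv2.minAreaRect(P[q][:,:2].astype('f4')),u[q].min(),u[q].max(),v[q].min(),v[q].max())
print(np.round(Z[218:240,284:318:2]*1000).astype(int))
print("table z",np.median(Z[270:290,330:380]))
S=np.load("sceneP.npy")[170:240,240:310].reshape(-1,3)
for a,b in((.056,.074),(.080,.095)):
    q=S[(S[:,2]>a)&(S[:,2]<b)]; print("scene",len(q),q.mean(0),cv2.minAreaRect(q[:,:2].astype('f4')))
cv2.imwrite("pics/crop0.png",cv2.resize(im[185:290,235:385],None,fx=5,fy=5,interpolation=cv2.INTER_CUBIC))
E
```

```text
clamp rect ((0.5045229196548462, -0.08634811639785767), (0.1581164002418518, 0.4073544442653656), 22.613061904907227) [[250, 189, 2, 1, 2], [257, 189, 1, 1, 1], [263, 189, 1, 1, 1], [267, 189, 1, 1, 1], [268, 191, 1, 1, 1], [330, 191, 1, 1, 1], [346, 191, 1, 1, 1], [365, 190, 1, 1, 1], [372, 191, 1, 2, 2], [375, 190, 1, 1, 1], [266, 192, 1, 1, 1], [271, 192, 1, 1, 1], [278, 192, 1, 1, 1], [284, 192, 1, 1, 1], [296, 192, 1, 1, 1], [323, 193, 1, 1, 1], [336, 192, 2, 2, 2], [346, 193, 1, 1, 1], [245, 192, 134, 92, 5904], [260, 194, 1, 1, 1], [262, 195, 2, 2, 2], [271, 194, 1, 1, 1], [278, 194, 2, 2, 2], [292, 194, 13, 12, 58], [339, 194, 1, 1, 1], [344, 194, 1, 1, 1], [371, 195, 1, 1, 1], [378, 194, 2, 1, 2], [251, 196, 1, 1, 1], [266, 197, 1, 2, 2], [305, 196, 1, 1, 1], [313, 197, 2, 2, 3], [328, 197, 1, 1, 1], [241, 199, 1, 1, 1], [249, 198, 1, 1, 1], [257, 199, 1, 1, 1], [274, 198, 1, 1, 1], [296, 199, 1, 2, 2], [299, 199, 1, 1, 1], [327, 199, 1, 1, 1], [329, 199, 1, 1, 1], [367, 198, 1, 1, 1], [381, 198, 1, 1, 1], [276, 201, 1, 1, 1], [289, 201, 1, 1, 1], [299, 201, 1, 1, 1], [325, 
[... 13643 characters left out ...]
  10]
 [  15   10   10   18   37   12   16   10   15   15   17   16    9   12
    13   45   52]
 [   6   12   11   12   14    9   15   13   12   11    9   14    8   17
    16   42   49]
 [  10   18   15   13   10   15   10   12    8   11   11   17   14   12
    15   47   52]
 [  16   17   12   16   13   11    7    8    9    9   11   17   11    7
    16   45   46]]
table z 0.0011223566
scene 309 [ 0.53956306 -0.04607569  0.06573091] ((0.5364214777946472, -0.044445738196372986), (0.04717736691236496, 0.06003744527697563), 21.66733741760254)
scene 72 [ 0.5276975  -0.02288811  0.08681982] ((0.5261526703834534, -0.022733882069587708), (0.04913455620408058, 0.0112077621743083), 21.846954345703125)
```

View pics/crop0.png

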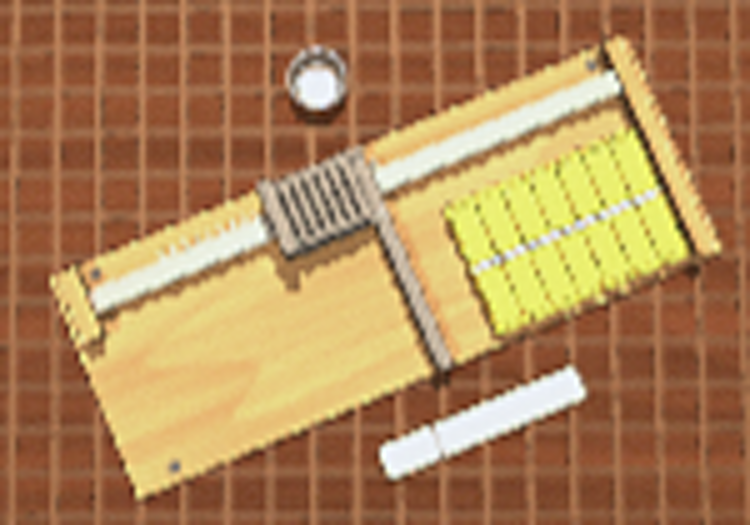

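The crop puts the thumb stop at world (0.527,-0.021) and the pad at about (0.539,-0.050). Pad height is 66 mm and yaw about 22.4°. These fit the given sizes: pad 46 mm behind clamp centre in x, jaw about 0.02. A fan stands near the arm at the top view's lower left, so I'll check the sweep and IK before moving.

```bash
cat >> h.py <<'E'
th=np.radians(22.4); xc=np.array([np.cos(th),np.sin(th),0]); yc=np.array([-np.sin(th),np.cos(th),0])
pad=np.array([.5391,-.0495,.066])
def ori(s=1):
    y=s*xc; z=np.array([0,0,-1.]); return R.from_matrix(np.c_[np.cross(y,z),y,z]).as_rotvec()
E
python3 - <<'E'
from h import *
for n in("scene","top"):
    P=np.load(n+"P.npy").reshape(-1,3)
    c=arm.get_calibration(n);f=210/np.tan(np.radians(c["vfov"])/2);M=R.from_rotvec(c["orientation"]).as_matrix()
    q=M.T@(np.array([.151,.529,.25])-c["origin"]);print(n,"TCP px",q[:2]/q[2]*f+[c["cx"],c["cy"]])
    q=P[(P[:,2]>.03)&(P[:,2]<1)&(P[:,1]>.12)&(P[:,1]<.9)&(P[:,0]>-.3)&(P[:,0]<.55)]
    H,_,_=np.histogram2d(q[:,0],q[:,1],bins=[np.arange(-.3,.56,.05),np.arange(.1,.91,.05)])
    Z=np.zeros_like(H);i=((q[:,0]+.3)/.05).astype(int).clip(0,16);j=((q[:,1]-.1)/.05).astype(int).clip(0,15)
    np.maximum.at(Z,(i,j),q[:,2]); print("rows x -.3.., cols y .1.. maxz cm\n",(Z*100).astype(int))
for s in(1,-1):
    for k,h in((0,.16),(0,.075),(.15,.075)): print(s,np.round(arm.solve_ik(pad*[1,1,0]+k*yc+[0,0,h],ori(s)),2))
E
```

```text
scene TCP px [416.20852402  12.17591087]
rows x -.3.., cols y .1.. maxz cm
 [[ 0  0  0  0  0  0  0  0  0  0  0  0  0  0  0  0]
 [ 0  0  0  0  0  0  0  0  0  0  0  0  0  0  0  0]
 [ 0  0  0  0  0  0  0  0  0  0  0  0  0  0  0  0]
 [ 0  0  0  0  0  0  0  0  0  0  0  0  0  0  0  0]
 [ 0  0  0  0  0  0  0  0  0  0  0  0  0  0  0  0]
 [ 0  0  0  0  0  0  0  0  0  0  0  0  0  0  0  0]
 [ 0  0  0  0  0  0  0  0  0  0  0  0  0  0  0  0]
 [ 0  0  0  0  0  0  0  0  0  0  0  0  0  0  0  0]
 [ 0  0  0  0  0  0  0 30  0 25  0  0  0  0  0  0]
 [ 0  0  0  0  0  0  0 30  0 29 23  0  0  0  0  0]
 [ 0  0  0  0  0  0  0 29 30 26 23  0  0  0  0  0]
 [ 0  0  0  0  0  0  0 23 31 31 29  0  0  0  0  0]
 [ 0  0  0  0  0  0  0  0  0 27 28  0  0  0  0  0]
 [ 0  0  0  0  0  0  0  0  0  0  0  0  0  0  0  0]
 [ 0  0  0  0  0  0  0  0  0  0  0  0  0  0  0  0]
 [ 0  0  0  0  0  0  0  0  0  0  0  0  0  0  0  0]
 [ 0  0  0  0  0  0  0  0  0  0  6  7  0  0  0  0]]
top TCP px [ 75.96410474 369.64718142]
rows x -.3.., cols y .1.. maxz cm
 [[ 0  0  0  0  0  0  0  0  0  0  0  0  0  0  0  0]
 [ 0  0  0  0  0  0  0  0  0  0
[... 586 characters left out ...]
 0  0  0  0  0  0  0  0  0  0  0  0  0  0  0]
 [ 0  0  0  0  0  0  0  0  0  0  0  0  0  0  0  0]
 [ 0  0  0  0  0  0  0  0  0  0  0  0  0  0  0  0]
 [ 0  0  0  0  0  0  0  0  0  0  7  7  0  0  0  0]]
1 [-0.2   0.1   1.53  0.    1.5  -0.59]
1 [-0.2   0.17  1.64  0.    1.34 -0.59]
1 [ 0.07  0.06  1.76  0.    1.32 -0.32]
-1 [-0.2   0.1   1.53  0.    1.5   2.55]
-1 [-0.2   0.17  1.64  0.    1.34  2.55]Traceback (most recent call last):
  File "<stdin>", line 11, in <module>
    return _wrapfunc(a, 'round', decimals=decimals, out=out)
    return _wrapit(obj, method, *args, **kwds)
    result = getattr(arr, method)(*args, **kwds)
TypeError: unsupported operand type(s) for *: 'NoneType' and 'float'
```

The fan (about x 0.1–0.35, y 0.45–0.65, up to 0.31 m high) stands beside the gripper. I'll rise and pull in first, then swing over and shut the gripper.

```bash
python3 - <<'E'
from h import *
arm.line_to([.14,.47,.42],.2); 
q=np.array(arm.get_joint_pos()); q[0]=.2; arm.move_joints(q)
arm.command_gripper(0.0)
arm.movep(pad*[1,1,0]+[0,0,.135]+.003*yc,ori(1))
print(arm.get_clock(),arm.get_eef_pos(),arm.get_ft_force(),arm.get_finger_gap())
im,d,P=cloud("scene"); cv2.imwrite("pics/s1.png",cv2.resize(im[120:260,190:350],None,fx=4,fy=4,interpolation=cv2.INTER_CUBIC))
E
```

```text
4.9083 [ 0.53901064 -0.04628229  0.13667099] [ 0.5215137  -0.49110796 -0.37717411] 0.0014342551466474396
```

View pics/s1.png

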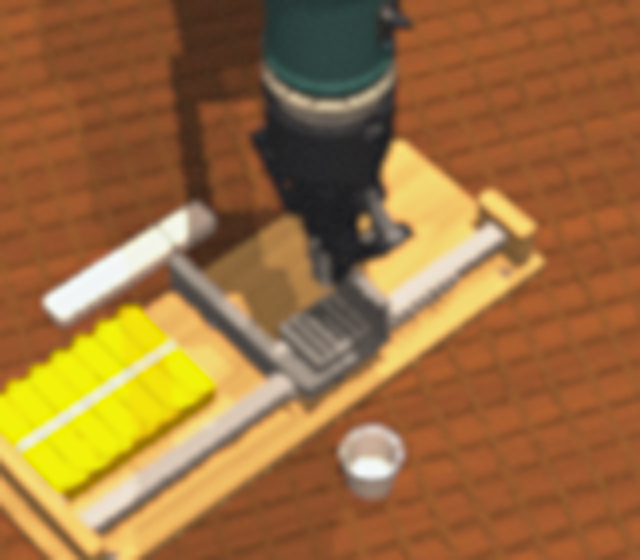

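The picture shows the shut fingertips at crop (340,280), above the ribbed pad (325,330) and ahead of the thumb stop (368,300), clear of the cup. Next I press down, guarded.

```bash
python3 - <<'E'
from h import *
e=lambda:(np.round(arm.get_eef_pos(),4),np.round(arm.get_ft_force(),1),round(arm.get_clock(),2))
p=pad+.003*yc
arm.line_to([p[0],p[1],.092],.08)
print(e())
print(arm.line_to([p[0],p[1],.072],.015,max_force=2.0),e())
print(arm.line_to([p[0],p[1],.066],.015,max_force=9.0),e())
arm.hold(.3);print(e())
E
```

```text
(array([ 0.538 , -0.0468,  0.0918]), array([-0.2,  0.1, -0.1]), 5.65)
True (array([ 0.538 , -0.0467,  0.0836]), array([1. , 0.4, 3.8]), 6.35)
True (array([ 0.5385, -0.0471,  0.0751]), array([-2.3, -0.9,  5.1]), 7.06)
(array([ 0.5384, -0.0471,  0.0751]), array([-1.2,  0.2,  5.6]), 7.36)
```

```bash
python3 - <<'E'
from h import *
e=lambda:(np.round(arm.get_eef_pos(),4),np.round(arm.get_ft_force(),1),round(arm.get_clock(),2))
p0=np.array(arm.get_eef_pos())
print(arm.line_to(p0+.03*yc,.05,max_force=14),e())
print(arm.line_to(p0+.165*yc,.06,max_force=14),e())
print("travel",(np.array(arm.get_eef_pos())-p0)@yc)
arm.hold(.3);print(e())
im,d,P=cloud("scene"); cv2.imwrite("pics/s2.png",cv2.resize(im[120:260,190:350],None,fx=4,fy=4,interpolation=cv2.INTER_CUBIC))
E
```

```text
False (array([ 0.5268, -0.0194,  0.0753]), array([-0.3,  0. ,  5.7]), 8.11)
True (array([0.4878, 0.0761, 0.0758]), array([ 0. , -2.4,  3. ]), 9.7)
travel 0.13322737727762354
(array([0.4879, 0.0762, 0.0761]), array([-0.8, -2.5,  4. ]), 10.0)
```

View pics/s2.png

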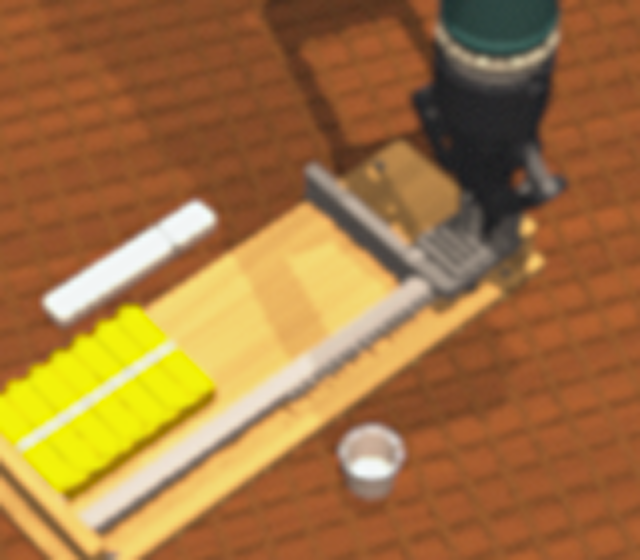

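The carriage now sits next to the end post at crop (525,240), and the tray, case and cup haven't moved. I'll push once more to make sure it's seated, then lift and look.

```bash
python3 - <<'E'
from h import *
e=lambda:(np.round(arm.get_eef_pos(),4),np.round(arm.get_ft_force(),1),round(arm.get_clock(),2))
p=np.array(arm.get_eef_pos()); 
print(arm.line_to(p+.025*yc,.03,max_force=16),e(),"moved",(np.array(arm.get_eef_pos())-p)@yc)
arm.hold(.3);print(e())
p=np.array(arm.get_eef_pos()); arm.line_to(p+[0,0,.02],.05);print(e())
arm.line_to(p+[0,0,.15],.15)
q=np.array(arm.get_joint_pos());q[0]+=.6;q0=q.copy();arm.move_joints(q);arm.hold(.3)
im,d,P=cloud("top");Z=P[...,2]
v,u=np.mgrid[:420,:560];roi=(u>240)&(u<300)&(v>205)&(v<265)
for a,b in((.056,.076),(.080,.096)):
    m=roi&(Z>a)&(Z<b);print(m.sum(),P[m].mean(0),cv2.minAreaRect(P[m][:,:2].astype('f4')))
cv2.imwrite("pics/t3.png",cv2.resize(im[185:290,235:385],None,fx=5,fy=5,interpolation=cv2.INTER_CUBIC));print(e())
E
```

```text
True (array([0.4879, 0.0761, 0.0763]), array([ 1.2, -1.6,  1.9]), 10.41) moved -6.033126639765856e-05
(array([0.4878, 0.076 , 0.0764]), array([ 0.7, -0.1,  2.9]), 10.71)
(array([0.4874, 0.076 , 0.0961]), array([ 0. , -0.7, -0.1]), 11.26)
228 [0.49231636 0.06481472 0.06633943] ((0.4909397065639496, 0.06961576640605927), (0.04549096152186394, 0.07871448993682861), 25.697246551513672)
55 [0.48136754 0.09120092 0.08804294] ((0.4813762903213501, 0.09125630557537079), (0.04609941691160202, 0.010228420607745647), 21.494731903076172)
(array([0.3597, 0.3372, 0.2251]), array([-0. ,  0.7,  1.1]), 13.75)
```

View pics/t3.png

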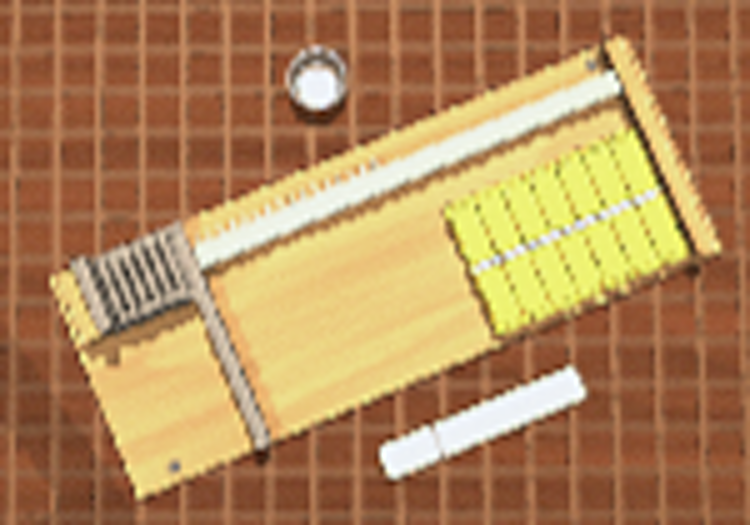

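The carriage is near the post at crop (90,290), and everything else is in its old place. I'll measure the remaining gap to the post and the jaw–tray gap.

```bash
python3 - <<'E'
from h import *
for n in("top","scene"):
    P=cloud(n)[2].reshape(-1,3); C=np.array([.5045,-.0863,0]); L=P-C
    A=np.c_[L@xc,L@yc,P[:,2]]
    A=A[(abs(A[:,0])<.1)&(abs(A[:,1])<.23)&(A[:,2]<.11)]
    st=A[(A[:,2]>.08)]; print(n,"stop",st.mean(0),st[:,1].min(),st[:,1].max())
    po=A[(A[:,1]>.15)&(A[:,2]>.044)&(A[:,2]<.058)&(abs(A[:,0]-.048)<.02)]
    print("post hist",np.histogram(po[:,1],np.arange(.15,.215,.004)))
    pl=A[(A[:,0]<.015)&(A[:,2]>.04)&(A[:,1]>.05)]; print("plate",pl[:,1].mean(),len(pl))
    tr=A[(abs(A[:,0]+.02)<.03)&(A[:,2]>.02)&(A[:,2]<.032)&(A[:,1]<.05)];print("tray end",np.percentile(tr[:,1],[1,97,99]))
    end=A[(A[:,0]<0)&(A[:,2]<.02)&(A[:,2]>.008)];print("base end",np.percentile(end[:,1],[99,99.8]))
E
```

```text
top stop [0.04603254 0.17298647 0.08828773] 0.1680654393319352 0.17828616441673442
post hist (array([ 0,  0,  0,  0,  8,  0,  0,  3, 18, 15,  9,  0,  0,  0,  0,  0]), array([0.15 , 0.154, 0.158, 0.162, 0.166, 0.17 , 0.174, 0.178, 0.182,
       0.186, 0.19 , 0.194, 0.198, 0.202, 0.206, 0.21 , 0.214]))
plate 0.11290123306173806 99
tray end [-0.17880784  0.01486393  0.03282827]
base end [0.19797654 0.20341109]
scene stop [0.04601187 0.17078251 0.08570542] 0.1629809227577888 0.17957955100935002
post hist (array([3, 1, 3, 4, 6, 2, 0, 2, 4, 4, 2, 0, 0, 0, 0, 0]), array([0.15 , 0.154, 0.158, 0.162, 0.166, 0.17 , 0.174, 0.178, 0.182,
       0.186, 0.19 , 0.194, 0.198, 0.202, 0.206, 0.21 , 0.214]))
plate 0.11007817094443523 124
tray end [-0.19154123 -0.04818693 -0.04693793]
base end [0.19542211 0.19779599]
```

The jaw–tray gap gives jaw ≈ 0.148–0.151. The second push with the pad held down met a hard stop with no motion. The pad is up at 66.3 mm, and the arm is clear.

```bash
python3 -c "
from bench import arm
print(arm.get_clock(),arm.get_ft_force()); print(arm.sign_off())"
```

```text
13.85 [ 1.37914313 -0.40728672 -0.44975411]
the job is handed in; nothing more can be done
None
```

The job is handed in, with no verdict returned: the camera shows the jaw fully open against the end post (about 0.148–0.151 m) with the pad sprung up, the tray, thermometer case and dose cup in place, and the arm clear at about 14 s of the 38 s allowed.

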